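# Copy a cast's base angle to the model trimmer's guide with a bevel

## Task

Copy the angle of the marked corner of the white cast to the trimmer's brass guide: lay the bevel on the bench, press it lightly home by feel with its blue stock flush along the cast's side and its blade flush along the back, and press the red lever fully down there to lock it. Then lay the locked bevel flat on the trimmer's table with the stock flush along the fixed brass bar and slide it home, so that the blade itself swings the guide until it lies along the blade; let go and leave the bevel lying there. Use only light pressure (plaster chips), do not touch the cast or the guide with the gripper, and leave the other things where they are.

Things in the scene. Friction and masses are not known exactly. Their poses are not given: they have to be found in the camera images.
- bevel: Bevel lying flat, about 0.37 kg: a blue stock and a steel blade whose inner edges meet on the pivot axis. Origin: on that axis, at the underside; z up. Stock: straight bar, x from +12 mm (pivot end) to -145 mm (the last 30 mm a steel butt), y from -24 mm to its inner face at y = 0, 20 mm high. The blade swings out on the +y side.
- stock_grip (a point): Where to grip the stock, across its 24 mm: on its centre line (12 mm outside the inner face), 112 mm from the pivot towards the butt, 10 mm above the underside.
- blade_tip (a point): End of the blade's inner edge, 105 mm from the pivot, 10 mm above the bevel's underside. The blade is 18 mm wide, all outside this edge, 4 mm thick, 8 to 12 mm above the underside. At the pivot it carries a steel quadrant plate (radius 23 mm, 20 to 24 mm above the underside, over the stock) on which the lever's clamp presses.
- blade (a joint): Inside angle between stock and blade, rad: 0 = folded shut, pi/2 = square. Starts at 0.90 to 1.08, more closed than the cast's corner, so the back of the cast opens it as the bevel slides on. Lever up: friction (0.04 N m) keeps it where it is put. Locked: it holds over 0.3 N m.
- lock_lever (a joint): Red cam lever on the bevel's pivot end, rad: 0 to 0.1 = up (unlocked), 0.95 = fully down over the stock (locked). It bites over the last half, needs a downward press of 5 to 8 N at 22 mm from its pin (14 N is plenty) and stays down by itself.
- lever_tip (a point): Upper face of the lever's round end. Its pin lies across the stock beside the pivot: at x = 0, y = -16 mm of the bevel, 40 mm above the underside. The lever is 13 mm wide and points straight along the bevel's -x. Up: this point is 20 mm from the pin (level) and 71 mm above the underside. Down: 37 mm from the pin, the lever's upper face 42 mm above the underside.
- cast_plate: Fixed round plate (20 mm wide, 3.4 mm high) under the white plaster cast with pink gums; z up. The cast sits square on it but up to 6 mm off along x and y, unmeasured. Cast: base to 19 mm, teeth (to 31 mm) set back. Were it centred, its back corner with the blue marks is at the origin: side face 44 mm along -x (cast on +y, to x = -59 mm), back face 64 mm into +y, inside angle 1.187 rad.
- trimmer: White model trimmer, fixed. Aluminium table 80 mm above the bench, x -155 to +100, y -50 to +130 mm. Origin: on the bench below the pin of the angle guide; z up, +y towards the grey disc (y = +141 mm, drum to 265 mm high). Fixed brass bar: 12 mm wide (y -6 to +6 mm), 16 mm high, along -x from the pin to -45 mm. Steel pin: radius 6 mm, 18 mm high.
- guide_home (a point): Where the bevel's origin lies when the bevel, set to the cast's angle, is home on the trimmer: 8.9 mm from the pin along the trimmer's +x and 6 mm along its -y, on the table top. The bevel's axes are then parallel to the trimmer's; it comes home sliding along the bar towards the trimmer's -x, from some 30 mm away, and is then stopped by the pin.
- guide (a joint): Swinging brass guide, rad: inside angle between the fixed bar and the guide (0 = folded on the bar; it swings out on the disc's side). Friction (0.08 N m) keeps it where it is put. Starts at 1.28 to 1.45, always wider than the cast's corner.
- guide_arm: The swinging arm of the guide: brass bar 12 mm wide, 16 mm high, 85 mm long from the pin, lying along its own -x. Origin: on the pin's axis at the table top. To be moved only by the bevel's blade.
- jar_green: Small white jar with a green cap, 38 mm across, 42 mm high. Origin at the underside; stands loose on the bench and is to be left alone.
- jar_white: White jar with a white cap, 44 mm across, 50 mm high. Origin at the underside; stands loose on the bench and is to be left alone.
- dropper_a: Clear dropper bottle with a white conical nozzle, 42 mm across, about 127 mm high. Origin at the underside; stands loose on the bench and is to be left alone.
- dropper_b: Clear dropper bottle with a white conical nozzle, 42 mm across, about 137 mm high. Origin at the underside; stands loose on the bench and is to be left alone.
- tweezers: Steel tweezers lying flat, 140 mm long, 8 mm high. Origin at the underside; stands loose on the bench and is to be left alone.
- sponge: Yellow block of sponge, 75 x 50 x 30 mm. Origin at the underside; stands loose on the bench and is to be left alone.
- yellow_cast: A second cast, all yellow stone, no mark, standing loose, about 64 x 50 x 31 mm; not part of the job. Origin at the underside; stands loose on the bench and is to be left alone.

How it is judged:
On the way, in this order (a step that is already met when the one before it is completed fails the run):
1. the bevel lies home on the marked corner of the white cast, pressed lightly (over 2 N) on it: stock along the side, blade along the back (value of joint blade between 1.161 and 1.213 rad and x of bevel in the frame of cast_plate between -0.0085 and 0.0085 m and y of bevel in the frame of cast_plate between -0.0085 and 0.0085 m and angle between the x axis of bevel and the x axis of cast_plate, either way round below 0.03 rad and height (world z) of bevel below 0.004 m and contact force between bevel and cast_plate above 2 N), for 0.2 s.
2. it is locked there, lever fully down (value of joint blade between 1.161 and 1.213 rad and x of bevel in the frame of cast_plate between -0.0085 and 0.0085 m and y of bevel in the frame of cast_plate between -0.0085 and 0.0085 m and angle between the x axis of bevel and the x axis of cast_plate, either way round below 0.03 rad and height (world z) of bevel below 0.004 m and value of joint lock_lever above 0.85 rad), for 0.2 s.
3. the locked bevel lies home on the trimmer's bar and pin, and the guide lies along its blade (value of joint blade between 1.161 and 1.213 rad and value of joint guide between 1.157 and 1.217 rad and value of joint lock_lever above 0.85 rad and x of bevel in the frame of trimmer between 0.0059 and 0.0119 m and y of bevel in the frame of trimmer between -0.0085 and -0.0035 m and z of bevel in the frame of trimmer between 0.076 and 0.084 m and angle between the x axis of bevel and the x axis of trimmer, either way round below 0.03 rad), for 0.2 s.
At the end, for the whole second after the job is handed in: Guide at 1.187 rad within 0.03. Bevel still locked (lever over 0.85) at 1.187 rad within 0.026, released and at rest on the trimmer's table, stock along the fixed bar (within 2.5 mm and 0.03 rad) and home on the pin (within 3 mm) (all of step 3 and linear speed of bevel below 0.01 m/s and velocity of joint guide between -0.02 and 0.02 rad/s); the robot touches nothing.
It fails at once if the bevel is pressed on the white cast with more than 20 N (contact force between bevel and cast_plate above 20 N).
It fails at once if the bevel is pressed on the trimmer or its guide with more than 30 N (contact force between bevel and trimmer above 30 N).
It fails at once if the gripper touches the white cast (contact force between any of the fingers, the arm and cast_plate above 1 N).
It fails at once if the gripper touches the guide (contact force between any of the fingers, the arm and guide_arm above 0.5 N).
It fails at once if another thing on the bench is moved by more than 15 mm (distance of any of jar_green, jar_white, dropper_a, dropper_b, tweezers, sponge, yellow_cast from where it was at the start of the episode above 0.015 m).
It also fails if it takes over 72 s, if anything falls off the work surface, if the arm or the gripper's body presses on something with over 40 N, if the wrist force passes 120 N, or if a joint passes its speed limit or range.

## Robot

A 6-joint arm with a two-finger parallel gripper is mounted at the origin on the work surface. World frame = base frame: x ahead of the robot, y to its left, z up, the work surface at z = 0. Lengths are in m, angles in rad, forces in N, time in s.
With the tool pointing down it reaches from about 0.35 to 0.975 m from the base axis. Payload 17.4 kg.
Tool frame: the origin (TCP) lies midway between the tips of the shut fingers; the grasp point (between the pads) lies behind it (robot.grip_point_offset is the z of the grasp point in the tool frame, in m); z points along the fingers, y is the direction in which the jaws open and shut (so a half turn about z gives the same grasp; the last joint's range is limited). The gripper opens to 85 mm and grips with 20 to 120 N. Pads are 22 mm wide; open, the fingers measure 114 mm over their backs; the gripper's body (76 mm by 85 mm) begins 54 mm behind the grasp point. The pads swing forward as they close: fully open they stand 13 mm farther back than shut.
Start: joints at [-1.155, 0.116, 1.442, -0, 1.584, -0.038], TCP at [0.296, -0.607, 0.231] pointing down, gripper open.
Joint ranges: [-2.83, 2.83], [-0.83, 2.19], [0.07, 2.5], [-1.14, 4.28], [0.01, 3], [-2.97, 2.97]. Speed limits (rad/s): [1.89, 1.89, 2.22, 3.14, 3.14, 3.14].

## Interface

Orientations are given as a unit quaternion [w, x, y, z].
In Python, from workcell import robot gives the robot as it stands.
- The arm moves only by the tool carry_out, never from a script. Its argument "plan" is a list of rows, each a list of 7 numbers: the turn, a rotation vector about the tool's x, y, z scaled (see below), then the shift along the tool's x, y, z scaled (see below), then the opening, from -1 (shut) to 1 (fully open), so that 0 is half open. In form: [[rx, ry, rz, dx, dy, dz, jaw], ...]. A call has 1 to 20 rows; each row is the pose to reach, as a shift and turn from the pose commanded when the call began, along the tool's axes at that moment, turning the shorter way round; what a row does not reach only later rows make up. The controller multiplies each number of a shift by 1 m and each number of a turn by 360 degrees. A row lasts 1/12 s, in which the tool goes at most 41.7 mm and 7.16 degrees, less where a joint would pass 70% of its speed; a pose out of reach is approached as far as the arm can. A call with a number of a shift or a turn outside -1 to 1 is refused whole. A call with a gripper value outside its range is refused whole. The fingers move at their own pace and stop on an object; "force" is the grip in N (left out, the last holds). Time passes only in rows, so rows that repeat a pose let the fingers close. It gives the time, the measured TCP pose, the force and the opening at its end, in the units of the state.
- robot.observe(): the state, without advancing time (a new reading comes with each control period).
- robot.read_camera(name): name is "scene" or "top" or "wrist"; returns the picture (480x640x3 uint8, red, green, blue); there is no depth.
- robot.calibration(name): a dict with "camera_matrix" (3x3 intrinsics, pixels), "dist" ([k1, k2, p1, p2, k3] as OpenCV has them; the pictures are not rectified), "pose" (4x4, takes a point from camera to world coordinates); the wrist camera has in their place "hand_eye" (4x4, takes a point from camera to tool coordinates, whose origin is the TCP and whose axes are the flange's). Camera axes: x right, y down, z forward; pixel columns grow to the right and rows downward; lengths in m; the calibration is good to about 2 mm. A picture is of the moment at which its call begins: read the wrist's pose just before it. calibration takes no time and is no camera call.
- robot.hand_in(): hands the job in, once; it reports no verdict.
The state is a dict: "time_s": time; "joint_pos": joint angles; "joint_vel": joint speeds; "tau": joint torques, N m; "ee_pos": TCP position; "orientation": TCP orientation; "force": force on the tool from outside, world axes, zero at the start; "moment": the same for the moment, N m; "opening": opening from 0.0 (shut) to 1.0 (fully open).
Only numpy, scipy, OpenCV 4.12 (cv2) and the standard library are available. Lean on these libraries where they do the work, as an engineer would, in place of code of your own. Each camera call takes 0.05 s, during which the arm holds its last target. There are 200 camera calls.

## Working session

There is one attempt and no reset: what is moved stays moved. The work goes in short steps, Python scripts to look and compute and a tool call to move; the robot and the scene stay as the last step left them, time stands still between calls to the robot, and variables do not carry over. Pictures are saved under pics/ and viewed, about 8 in all and at most 12, crops included, and the job is handed in when it is done.

Besides the shell and the picture viewer there is one more tool, called after ">>>" by a JSON object that holds its "fn" and its "kwargs". carry_out: Moves the arm, as the interface text tells. Its arguments: {"type":"object","properties":{"plan":{"type":"array"},"force":{"type":"number"}},"required":["plan"]}

```bash
mkdir -p pics; ls
cat > h.py <<'E'
import numpy as np, cv2
from workcell import robot
from scipy.spatial.transform import Rotation as R
def q2R(q): return R.from_quat([q[1],q[2],q[3],q[0]]).as_matrix()
def campose(name,st=None):
    c=robot.calibration(name)
    if name!='wrist': return c,np.array(c['pose'])
    st=st or robot.observe(); T=np.eye(4); T[:3,:3]=q2R(st['orientation']); T[:3,3]=st['ee_pos']
    return c,T@np.array(c['hand_eye'])
def grab(name,f):
    cp=campose(name); im=robot.read_camera(name); cv2.imwrite('pics/'+f,im[:,:,::-1]); return im,cp
def cast(cp,uv,z):
    c,T=cp; p=cv2.undistortPoints(np.array(uv,float).reshape(-1,1,2),np.array(c['camera_matrix']),np.array(c['dist'])).reshape(-1,2)
    d=np.c_[p,np.ones(len(p))]@T[:3,:3].T; o=T[:3,3]
    z=np.broadcast_to(z,len(p)); return o+d*((z-o[2])/d[:,2])[:,None]
def proj(cp,P):
    c,T=cp; Ti=np.linalg.inv(T); r,_=cv2.Rodrigues(Ti[:3,:3])
    return cv2.projectPoints(np.array(P,float).reshape(-1,1,3),r,Ti[:3,3],np.array(c['camera_matrix']),np.array(c['dist']))[0].reshape(-1,2)
E
python3 - <<'E'
from h import *
import pickle
for n in ('scene','top'):
    im,cp=grab(n,n+'0.png'); pickle.dump(cp,open(n+'.pkl','wb')); print(n,np.round(cp[1],3).tolist(), np.round(cp[0]['camera_matrix'],1).tolist())
s=robot.observe(); print(s, robot.grip_point_offset, np.round(robot.calibration('wrist')['hand_eye'],3))
E
```

```text
pics
scene [[0.813, 0.486, -0.32, 0.938], [0.582, -0.673, 0.457, -0.381], [0.007, -0.557, -0.83, 0.895], [0.0, 0.0, 0.0, 1.0]] [[497.2, 0.0, 314.0], [0.0, 497.2, 244.2], [0.0, 0.0, 1.0]]
top [[0.009, -0.985, 0.169, 0.377], [-1.0, -0.008, 0.003, 0.079], [-0.001, -0.17, -0.986, 1.421], [0.0, 0.0, 0.0, 1.0]] [[586.2, 0.0, 320.9], [0.0, 586.2, 244.6], [0.0, 0.0, 1.0]]
{'time_s': 0.1, 'joint_pos': array([-1.15480153e+00,  1.16448679e-01,  1.44223097e+00,  2.29199291e-05,
        1.58401565e+00, -3.77959438e-02]), 'joint_vel': array([ 0.00088585,  0.00088212, -0.00044502,  0.00097121,  0.00162939,
        0.00045745]), 'tau': array([ 4.56991156e-04, -7.33666348e+01, -6.33787322e+01, -2.76274732e-04,
        5.16949382e-03, -1.31616778e-05]), 'ee_pos': array([ 0.29582886, -0.60651408,  0.23060863]), 'orientation': array([-5.43649406e-04,  9.74369306e-01,  2.24953665e-01, -9.23799269e-05]), 'force': array([-0.5213471 ,  0.89294522,  0.48785748]), 'moment': array([ 0.02305432, -0.01452082, -0.01553048]), 'opening': 0.9982068519789423} -0.0187 [[-0.001 -0.957 -0.29   0.075]
 [ 1.    -0.001 -0.     0.001]
 [ 0.    -0.29   0.957 -0.142]
 [ 0.     0.     0.     1.   ]]
```

View pics/top0.png

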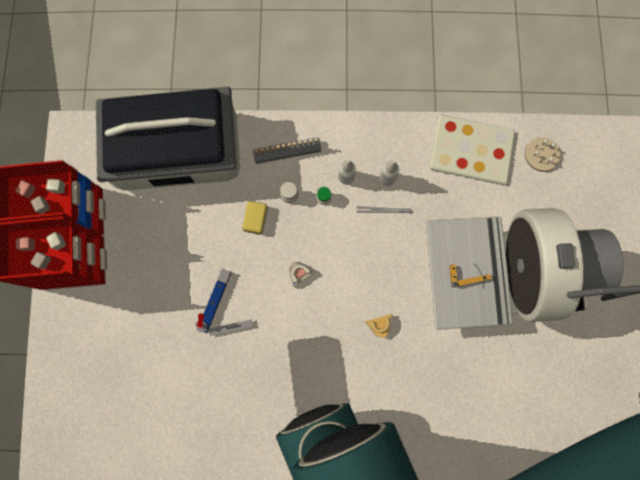

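View pics/scene0.png

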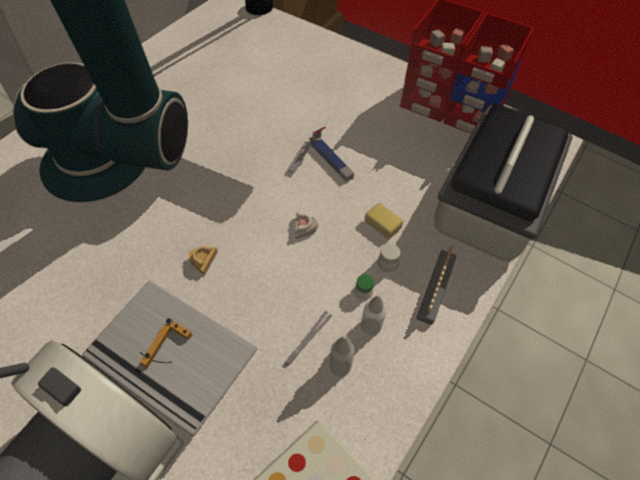

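Run:
```python
from h import *
import pickle
cp=pickle.load(open('top.pkl','rb')); im=cv2.imread('pics/top0.png'); hsv=cv2.cvtColor(im,cv2.COLOR_BGR2HSV)
def comp(name,lo,hi,x0,x1,y0,y1,z):
    m=cv2.inRange(hsv,lo,hi); k=np.zeros_like(m); k[y0:y1,x0:x1]=m[y0:y1,x0:x1]
    n,l,s,c=cv2.connectedComponentsWithStats(k); i=1+np.argmax(s[1:,4]); pts=np.argwhere(l==i)[:,::-1]
    box=cv2.boxPoints(cv2.minAreaRect(pts.astype(np.float32)))
    print(name,s[i,4],np.round(box).tolist(),np.round(cast(cp,np.vstack([box,c[i][None]]),z),3).tolist())
comp('blue',(105,120,40),(130,255,255),180,260,250,340,.02)
comp('red',(0,150,80),(8,255,255),180,260,250,340,.06)
comp('brass',(10,120,80),(30,255,255),430,510,220,320,.096)
for n,p,z in (('cast',(300,272),.02),('ycast',(379,324),.02),('sponge',(255,217),.03)): print(n,cast(cp,[p],z))
a=cv2.resize(im[255:345,190:330],None,fx=5,fy=5,interpolation=cv2.INTER_CUBIC)
b=cv2.resize(im[255:300,440:500],None,fx=5,fy=5,interpolation=cv2.INTER_CUBIC)
o=np.zeros((600,700,3),np.uint8); o[:450]=a
o[450:600,:300]=cv2.resize(b,(300,225))[30:180]
cv2.imwrite('pics/crop0.png',o)
```

```text
blue 369 [[200.0, 323.0], [217.0, 280.0], [225.0, 284.0], [209.0, 326.0]] [[0.427, 0.37, 0.02], [0.529, 0.333, 0.02], [0.52, 0.312, 0.02], [0.419, 0.349, 0.02], [0.475, 0.339, 0.02]]
red 48 [[197.0, 314.0], [202.0, 314.0], [202.0, 326.0], [197.0, 326.0]] [[0.445, 0.369, 0.06], [0.445, 0.357, 0.06], [0.418, 0.356, 0.06], [0.418, 0.368, 0.06], [0.43, 0.362, 0.06]]
brass 274 [[446.0, 282.0], [451.0, 264.0], [491.0, 275.0], [486.0, 292.0]] [[0.521, -0.202, 0.096], [0.563, -0.214, 0.096], [0.539, -0.307, 0.096], [0.497, -0.294, 0.096], [0.532, -0.247, 0.096]]
cast [[0.55054799 0.13297887 0.02      ]]
ycast [[ 0.42772377 -0.05632097  0.02      ]]
sponge [[0.68287042 0.24397563 0.03      ]]
```

View pics/crop0.png

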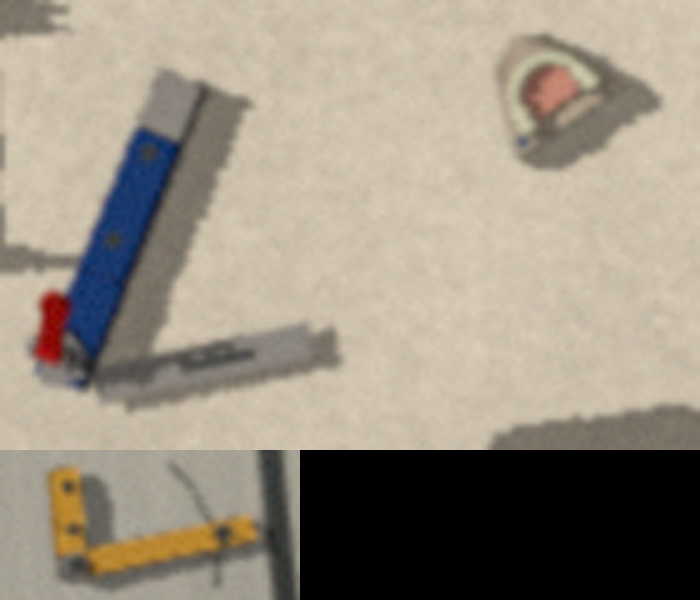

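```bash
cat >> h.py <<'E'
def row(cur,tgt):
    "cur,tgt: (x,y,z,phi) tool down, tool x at heading phi -> rz,dx,dy,dz"
    c,s=np.cos(cur[3]),np.sin(cur[3]); d=np.subtract(tgt[:3],cur[:3])
    a=(tgt[3]-cur[3]+np.pi)%(2*np.pi)-np.pi
    return np.round([-a/(2*np.pi),c*d[0]+s*d[1],s*d[0]-c*d[1],-d[2]],4).tolist()
def now():
    s=robot.observe(); M=q2R(s['orientation']); p=np.r_[s['ee_pos'],np.arctan2(M[1,0],M[0,0])]
    print('t',round(s['time_s'],2),'pose',np.round(p,4).tolist(),'tilt',np.round(M[:2,2],4),'F',np.round(s['force'],2),'op',round(s['opening'],3)); return p
E
python3 - <<'E'
from h import *
p=now(); print(row(p,(.296,-.607,.38,p[3])), row(p,(.36,-.2,.38,1.7)), row((.36,-.2,.38,1.7),(.47,.25,.25,2.9)),robot.calibration('wrist')['camera_matrix'])
E
```

```text
t 0.1 pose [0.2958, -0.6065, 0.2306, 0.4538] tilt [-0.0004  0.001 ] F [-0.52  0.89  0.49] op 0.998
[-0.0, -0.0001, 0.0005, -0.1494] [-0.1983, 0.2359, -0.3372, -0.1494] [-0.191, 0.4321, 0.1671, 0.13] [[362.24553959   0.         323.1965831 ]
 [  0.         362.24553959 238.92924494]
 [  0.           0.           1.        ]]
```

>>> {"fn": "carry_out", "kwargs": {"plan": [[0,0,0,0,0,-0.08,1],[0,0,-0.02,0,0,-0.15,1],[0,0,-0.06,0.05,-0.08,-0.15,1],[0,0,-0.2,0.236,-0.337,-0.15,1],[0,0,-0.2,0.236,-0.337,-0.15,1],[0,0,-0.2,0.236,-0.337,-0.15,1],[0,0,-0.2,0.236,-0.337,-0.15,1],[0,0,-0.2,0.236,-0.337,-0.15,1],[0,0,-0.2,0.236,-0.337,-0.15,1],[0,0,-0.2,0.236,-0.337,-0.15,1],[0,0,-0.2,0.236,-0.337,-0.15,1],[0,0,-0.2,0.236,-0.337,-0.15,1],[0,0,-0.2,0.236,-0.337,-0.15,1]]}}

```text
time_s: 1.18
ee_pos: [0.3606, -0.1957, 0.3829]
orientation: [0.001, 0.654, 0.756, 0.001]
force: [-0.0, -0.3, -0.2]
opening: 0.999
```

>>> {"fn": "carry_out", "kwargs": {"plan": [[0,0,-0.19,0.432,0.167,0.13,1],[0,0,-0.19,0.432,0.167,0.13,1],[0,0,-0.19,0.432,0.167,0.13,1],[0,0,-0.19,0.432,0.167,0.13,1],[0,0,-0.19,0.432,0.167,0.13,1],[0,0,-0.19,0.432,0.167,0.13,1],[0,0,-0.19,0.432,0.167,0.13,1],[0,0,-0.19,0.432,0.167,0.13,1],[0,0,-0.19,0.432,0.167,0.13,1],[0,0,-0.19,0.432,0.167,0.13,1],[0,0,-0.19,0.432,0.167,0.13,1],[0,0,-0.19,0.432,0.167,0.13,1],[0,0,-0.19,0.432,0.167,0.13,1],[0,0,-0.19,0.432,0.167,0.13,1]]}}

```text
time_s: 2.35
ee_pos: [0.4653, 0.2513, 0.2502]
orientation: [-0.001, 0.118, 0.993, -0.001]
force: [-1.1, -0.6, 0.2]
opening: 0.996
```

Run:
```python
from h import *
import pickle
now(); im,cp=grab('wrist','w1.png'); pickle.dump(cp,open('w1.pkl','wb'))
```

```text
t 2.35 pose [0.4653, 0.2513, 0.2502, 2.9059] tilt [-0.002  -0.0011] F [-1.05 -0.63  0.18] op 0.996
```

View pics/w1.png

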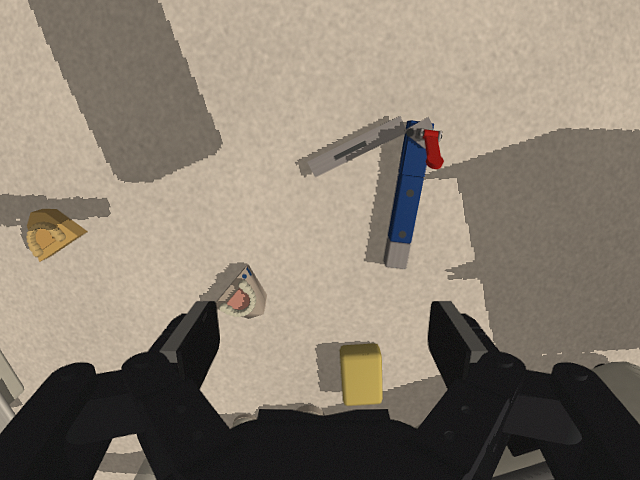

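Run:
```python
import cv2
im=cv2.imread('pics/w1.png')
a=cv2.resize(im[250:330,195:285],None,fx=5,fy=5,interpolation=cv2.INTER_CUBIC)
b=cv2.resize(im[110:280,370:450],None,fx=3.5,fy=3.5,interpolation=cv2.INTER_CUBIC)
import numpy as np
o=np.zeros((600,740,3),np.uint8); o[:400,:450]=a; o[:595,455:735]=b
cv2.imwrite('pics/c1.png',o)
```

```text
(no output)
```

View pics/c1.png

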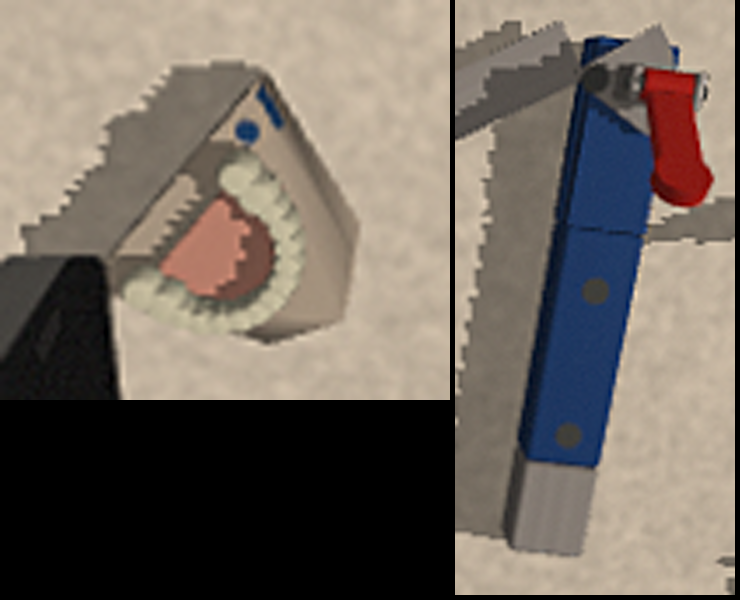

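Run:
```python
from h import *
import pickle
cp=pickle.load(open('w1.pkl','rb'))
b=lambda u,v:(370+(u-455)/3.5,110+v/3.5)
a=lambda u,v:(195+u/5,250+v/5)
P=cast(cp,[b(642,233),b(597,467),b(527,462),b(582,553),b(512,545),b(568,232)],.02)[:,:2]; print(P.round(4))
d=P[1]-P[0]; th=np.arctan2(d[1],d[0]); print('dir',th,'w',np.linalg.norm(P[1]-P[2]), 'inner dir',np.arctan2(*(P[2]-P[5])[::-1]))
u=np.array([np.cos(th),np.sin(th)]); m=(P[1]+P[2])/2; g=m-.003*u; piv=m-.115*u+.012*np.array([u[1],-u[0]])
print('grip',g,'pivot',piv,'phi',th+np.pi)
# blade: inner edge direction
print('cast top corner',cast(cp,[a(262,72)],.019),'bottom',cast(cp,[a(262,72)],.0034),'front',cast(cp,[a(358,222),a(345,318),a(115,250)],.019))
C=cast(cp,[a(262,72)],.019)[0]
p=now(); t=(C[0]+.075,C[1]+.01,.12,p[3]); print(t,row(p,t))
```

```text
[[0.4626 0.3576]
 [0.5306 0.3325]
 [0.5239 0.3116]
 [0.5576 0.3232]
 [0.5497 0.3021]
 [0.4573 0.3364]]
dir -0.3542555367592475 w 0.02190738292381439 inner dir -0.3557010806403569
grip [0.52441529 0.32309821] pivot [0.41520722 0.35069528] phi 2.7873371168305456
cast top corner [[0.51278747 0.15348996 0.019     ]] bottom [[0.51772143 0.14868237 0.0034    ]] front [[0.55260562 0.16401727 0.019     ]
 [0.57531937 0.15421152 0.019     ]
 [0.5466122  0.10755301 0.019     ]]
t 2.4 pose [0.4655, 0.2505, 0.251, 2.9047] tilt [-0.0008 -0.0006] F [-0.56 -0.07 -0.01] op 1.001
(np.float64(0.5877874690411973), np.float64(0.16348996321591264), 0.12, np.float64(2.9046897925030035)) [-0.0, -0.1393, -0.0559, 0.131]
```

>>> {"fn": "carry_out", "kwargs": {"plan": [[0,0,0,-0.139,-0.056,0.131,1],[0,0,0,-0.139,-0.056,0.131,1],[0,0,0,-0.139,-0.056,0.131,1],[0,0,0,-0.139,-0.056,0.131,1],[0,0,0,-0.139,-0.056,0.131,1],[0,0,0,-0.139,-0.056,0.131,1],[0,0,0,-0.139,-0.056,0.131,1]]}}

```text
time_s: 2.98
ee_pos: [0.5876, 0.1614, 0.1194]
orientation: [-0.001, 0.12, 0.993, -0.0]
force: [0.2, 0.1, 1.2]
opening: 1.002
```

Run:
```python
from h import *
import pickle
now(); im,cp=grab('wrist','w2.png'); pickle.dump(cp,open('w2.pkl','wb'))
P=proj(cp,[(.513,.1535,.019)])[0].astype(int); print(P)
x0=max(P[0]-60,0); y0=max(P[1]-60,0); print(x0,y0)
cv2.imwrite('pics/c2.png',cv2.resize(im[y0:y0+150,x0-60:x0+140,::-1],None,fx=4,fy=4,interpolation=cv2.INTER_CUBIC))
```

```text
t 2.98 pose [0.5876, 0.1614, 0.1194, 2.901] tilt [-0.0019 -0.0005] F [0.19 0.09 1.18] op 1.002
[283 134]
223 74
```

View pics/c2.png

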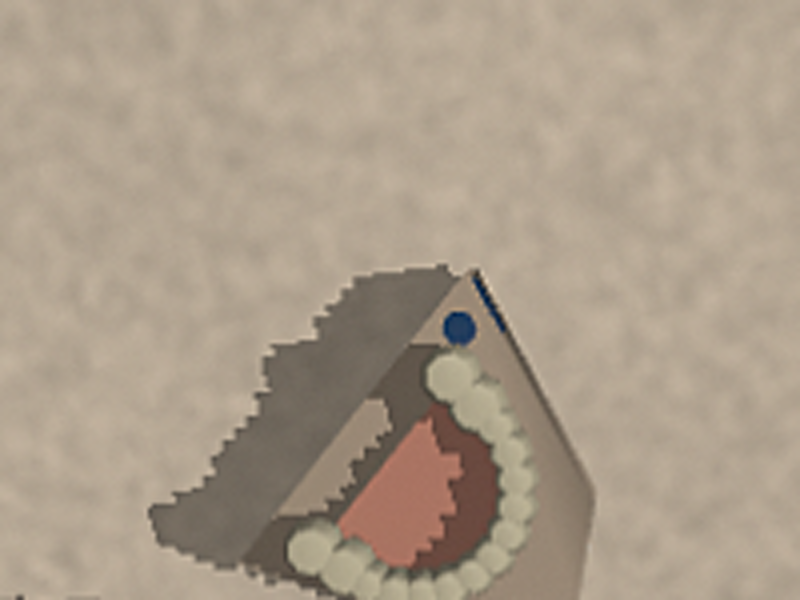

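Run:
```python
from h import *
import pickle
cp=pickle.load(open('w2.pkl','rb')); im=cv2.imread('pics/w2.png')
a=lambda u,v:(163+u/4,74+v/4)
# subpixel edges by scanning rows: gradient max near line
g=cv2.cvtColor(im,cv2.COLOR_BGR2GRAY).astype(float)
def edge(p,q,w,which):
    p,q=np.array(a(*p)),np.array(a(*q)); d=(q-p)/np.linalg.norm(q-p); n=np.array([-d[1],d[0]]); out=[]
    for t in np.linspace(0,1,60):
        s=np.arange(-w,w+.01,.25); X=(p+(q-p)*t)[None]+s[:,None]*n
        v=cv2.remap(g.astype(np.float32),X[:,0].astype(np.float32)[None],X[:,1].astype(np.float32)[None],cv2.INTER_LINEAR)[0]
        k=np.argmax(np.abs(np.gradient(cv2.GaussianBlur(v[None],(5,1),0)[0]))); out.append(X[k])
    return np.array(out)
def line(px,z):
    P=cast(cp,px,z)[:,:2]; vx,vy,x,y=cv2.fitLine(P.astype(np.float32),cv2.DIST_HUBER,0,1e-4,1e-4).ravel(); 
    r=(P-[x,y])@[-vy,vx]; return np.array([x,y]),np.array([vx,vy])*np.sign(vx),np.median(abs(r))
back=edge((440,306),(280,510),3,0); sidebot=edge((515,336),(585,470),3,0)
L=[line(back,.019)]+[line(sidebot,z) for z in (.019,.0034)]
for l in L: print(l[0].round(4),np.arctan2(l[1][1],l[1][0]).round(4),l[2].round(5))
for k in (1,2):
    A=np.c_[L[0][1],-L[k][1]]; s=np.linalg.solve(A,L[k][0]-L[0][0]); print('corner',(L[0][0]+s[0]*L[0][1]).round(4))
print('corner top',cast(cp,[a(472,274)],.019), 'farback',cast(cp,[a(248,552)],.019),'sideend',cast(cp,[a(594,490)],.0034))
```

```text
[0.5329 0.1266] -0.9429 5e-05
[0.5424 0.1573] 0.2384 6e-05
[0.5441 0.1559] 0.2383 6e-05
corner [0.5154 0.1507]
corner [0.5165 0.1492]
corner top [[0.51759441 0.15021138 0.019     ]] farback [[0.55291471 0.10023394 0.019     ]] sideend [[0.55942476 0.159537   0.0034    ]]
```

Run:
```python
from h import *
p=now(); t=(.5244,.3231,.06,2.787); print(row(p,t),row(t,(.5244,.3231,.003,2.787)))
```

```text
t 3.03 pose [0.5876, 0.1624, 0.1209, 2.9022] tilt [0.0002 0.0001] F [-0.51 -0.11  1.19] op 1.0
[0.0183, 0.0995, 0.1412, 0.0609] [-0.0, 0.0, 0.0, 0.057]
```

>>> {"fn": "carry_out", "kwargs": {"plan": [[0,0,0.018,0.05,0.07,0.02,1],[0,0,0.0183,0.0995,0.1412,0.03,1],[0,0,0.0183,0.0995,0.1412,0.03,1],[0,0,0.0183,0.0995,0.1412,0.03,1],[0,0,0.0183,0.0995,0.1412,0.03,1],[0,0,0.0183,0.0995,0.1412,0.06,1],[0,0,0.0183,0.0995,0.1412,0.09,1],[0,0,0.0183,0.0995,0.1412,0.117,1],[0,0,0.0183,0.0995,0.1412,0.117,1],[0,0,0.0183,0.0995,0.1412,0.117,0.2],[0,0,0.0183,0.0995,0.1412,0.117,-0.3],[0,0,0.0183,0.0995,0.1412,0.117,-0.6],[0,0,0.0183,0.0995,0.1412,0.117,-0.8],[0,0,0.0183,0.0995,0.1412,0.117,-1],[0,0,0.0183,0.0995,0.1412,0.117,-1],[0,0,0.0183,0.0995,0.1412,0.117,-1],[0,0,0.0183,0.0995,0.1412,0.117,-1]], "force": 30}}

```text
time_s: 4.45
ee_pos: [0.5245, 0.3244, 0.0048]
orientation: [0.001, 0.175, 0.985, 0.0]
force: [-1.5, -1.6, 8.4]
opening: 0.27
```

Run:
```python
from h import *
p=now(); grab('wrist','w3.png')
```

```text
t 4.45 pose [0.5245, 0.3244, 0.0048, 2.7893] tilt [0.0015 0.0006] F [-1.53 -1.6   8.4 ] op 0.27
```

View pics/w3.png

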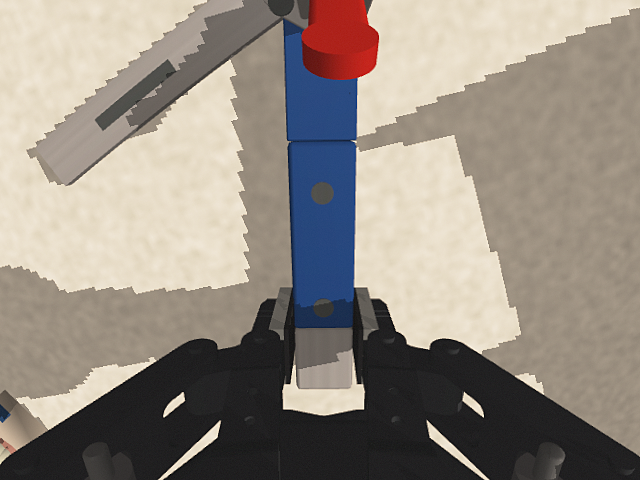

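Run:
```python
from h import *
p=now(); cp=campose('wrist')
P=cast(cp,[(325,328),(325,388),(322,141),(290,328),(288,141),(281,5)],[.02]*5+[.024])[:,:2]-p[:2]
c,s=np.cos(p[3]),np.sin(p[3]); print(np.c_[P@[c,s],P@[s,-c]].round(4))
```

```text
t 4.5 pose [0.5246, 0.3244, 0.0048, 2.7894] tilt [0.0015 0.0006] F [-2.72 -1.96  8.3 ] op 0.275
[[-0.0024  0.0008]
 [-0.0315  0.0008]
 [ 0.0693 -0.0003]
 [-0.0024 -0.0131]
 [ 0.0693 -0.0118]
 [ 0.1103 -0.0127]]
```

Run:
```python
from h import *
p=now(); t=(.5757,.1917,.056,.241+np.pi); print(row(p,t))
```

```text
t 4.5 pose [0.5246, 0.3244, 0.0048, 2.7894] tilt [0.0015 0.0006] F [-2.72 -1.96  8.3 ] op 0.275
[-0.0944, -0.0938, -0.1069, -0.0512]
```

>>> {"fn": "carry_out", "kwargs": {"plan": [[0,0,0,0,0,-0.002,-1],[0,0,0,0,0,-0.005,-1],[0,0,0,0,0,-0.03,-1],[0,0,0,0,0,-0.052,-1],[0,0,0,0,0,-0.052,-1]], "force": 80}}

```text
time_s: 4.92
ee_pos: [0.5255, 0.3251, 0.0598]
orientation: [0.002, 0.175, 0.985, 0.002]
force: [0.5, 0.2, -2.5]
opening: 0.257
```

>>> {"fn": "carry_out", "kwargs": {"plan": [[0,0,-0.02,-0.02,-0.02,0,-1],[0,0,-0.04,-0.04,-0.05,0,-1],[0,0,-0.06,-0.06,-0.08,0,-1],[0,0,-0.08,-0.08,-0.1,0,-1],[0,0,-0.0944,-0.0938,-0.1069,0,-1],[0,0,-0.0944,-0.0938,-0.1069,0,-1],[0,0,-0.0944,-0.0938,-0.1069,0,-1],[0,0,-0.0944,-0.0938,-0.1069,0,-1]]}}

```text
time_s: 5.58
ee_pos: [0.5746, 0.1917, 0.0545]
orientation: [-0.0, -0.119, 0.993, 0.0]
force: [-0.3, 1.0, -4.0]
opening: 0.257
```

Run:
```python
from h import *
p=now(); t=(.5757,.1917,.016,.241+np.pi); print(row(p,t))
import pickle
im,cp=grab('wrist','w4.png'); pickle.dump(cp,open('w4.pkl','wb'))
```

```text
t 5.58 pose [0.5746, 0.1917, 0.0545, -2.9026] tilt [-0.001  -0.0001] F [-0.33  0.96 -3.99] op 0.257
[-0.0003, -0.001, -0.0003, 0.0385]
```

View pics/w4.png

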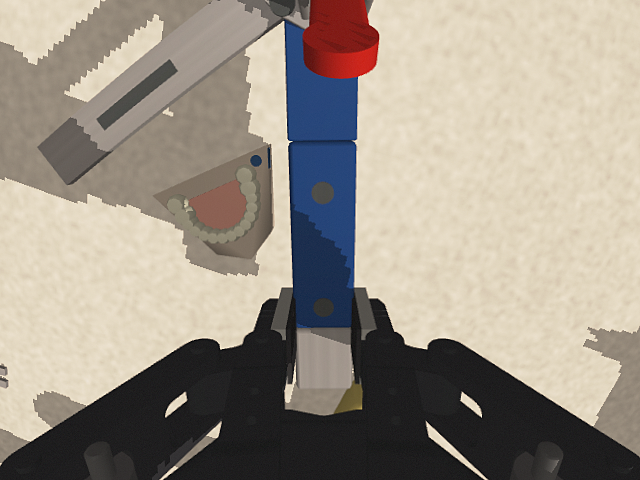

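Run:
```python
from h import *
import pickle
cp=pickle.load(open('w4.pkl','rb')); p=now()
P=cast(cp,[(270,146),(271,146),(272,225)],[.019,.0034,.0034])[:,:2]-p[:2]
c,s=np.cos(p[3]),np.sin(p[3]); print(np.c_[P@[c,s],P@[s,-c]].round(4))
B=cast(cp,[(68,184),(281,22)],.066)[:,:2]; d=B[0]-B[1]; print('blade angle', (np.arctan2(d[1],d[0])-(p[3]+np.pi))%(2*np.pi)-2*np.pi, np.linalg.norm(d))
```

```text
t 5.63 pose [0.5746, 0.192, 0.0547, -2.9018] tilt [-0.0008  0.    ] F [ 0.69  0.   -3.99] op 0.259
[[ 0.0657 -0.0261]
 [ 0.0651 -0.0278]
 [ 0.0226 -0.0289]]
blade angle -1.0019717976000617 0.09738813850749749
```

>>> {"fn": "carry_out", "kwargs": {"plan": [[0,0,0,0,0,0.02,-1],[0,0,0,0,0,0.04,-1],[0,0,0,0,0,0.045,-1],[0,0,0,0,0,0.047,-1],[0,0,0,0,0,0.048,-1],[0,0,0,0,0,0.048,-1]]}}

```text
time_s: 6.13
ee_pos: [0.5754, 0.1919, 0.0081]
orientation: [0.0, -0.12, 0.993, 0.0]
force: [-0.5, 0.1, -2.9]
opening: 0.262
```

Run:
```python
from h import *
p=now()
```

```text
t 6.13 pose [0.5754, 0.1919, 0.0081, -2.9007] tilt [0.0009 0.0003] F [-0.46  0.13 -2.86] op 0.262
```

>>> {"fn": "carry_out", "kwargs": {"plan": [[0,0,0,0,0,0.001,-1],[0,0,0,0,-0.004,0.002,-1],[0,0,0,0,-0.008,0.002,-1],[0,0,0,0,-0.011,0.002,-1],[0,0,0,0,-0.0125,0.002,-1],[0,0,0,0,-0.0125,0.002,-1]]}}

```text
time_s: 6.63
ee_pos: [0.5783, 0.1789, 0.0054]
orientation: [0.0, -0.12, 0.993, -0.0]
force: [0.3, 0.1, -4.2]
opening: 0.257
```

```bash
cat >> h.py <<'E'
def tf():
    p=now(); s=robot.observe(); M=q2R(s['orientation']); print('F tool',np.round(M.T@s['force'],2),'M tool',np.round(M.T@s['moment'],3)); return p
E
python3 -c "
from h import *
tf()"
```

```text
t 6.63 pose [0.5783, 0.1789, 0.0054, -2.9014] tilt [ 0.0001 -0.    ] F [ 0.34  0.09 -4.18] op 0.257
F tool [-0.35  0.    4.18] M tool [ 0.011 -0.101 -0.018]
```

>>> {"fn": "carry_out", "kwargs": {"plan": [[0,0,0,0,-0.0005,0,-1],[0,0,0,0,-0.001,0,-1],[0,0,0,0,-0.0015,0,-1],[0,0,0,0,-0.0015,0,-1]]}}

```text
time_s: 6.97
ee_pos: [0.5784, 0.1779, 0.0053]
orientation: [-0.0, -0.12, 0.993, -0.0]
force: [-1.3, -0.3, -2.6]
opening: 0.255
```

>>> {"fn": "carry_out", "kwargs": {"plan": [[0,0,0,0,-0.0005,0,-1],[0,0,0,0,-0.001,0,-1],[0,0,0,0,-0.001,0,-1]]}}

```text
time_s: 7.22
ee_pos: [0.5786, 0.1773, 0.0053]
orientation: [0.0, -0.12, 0.993, 0.0]
force: [-0.6, 4.0, -4.2]
opening: 0.256
```

```bash
python3 -c "
from h import *
tf()"
```

```text
t 7.22 pose [0.5786, 0.1773, 0.0053, -2.9009] tilt [-0.      0.0006] F [-0.57  3.96 -4.25] op 0.256
F tool [-0.39  3.98  4.25] M tool [-0.647 -0.209  0.228]
```

>>> {"fn": "carry_out", "kwargs": {"plan": [[0,0,0,-0.003,0.0005,0,-1],[0,0,0,-0.008,0.0005,0,-1],[0,0,0,-0.013,0.0005,0,-1],[0,0,0,-0.018,0.0005,0,-1],[0,0,0,-0.023,0.0005,0,-1],[0,0,0,-0.028,0.0005,0,-1],[0,0,0,-0.03,0.0005,0,-1],[0,0,0,-0.03,0.0005,0,-1]]}}

```text
time_s: 7.88
ee_pos: [0.6083, 0.1847, 0.0053]
orientation: [0.0, -0.12, 0.993, 0.0]
force: [1.3, 1.7, -2.1]
opening: 0.261
```

```bash
python3 -c "
from h import *
tf()"
```

```text
t 7.88 pose [0.6083, 0.1847, 0.0053, -2.9008] tilt [0.0004 0.0001] F [ 1.26  1.72 -2.08] op 0.261
F tool [-1.63  1.37  2.08] M tool [-0.305 -0.308  0.193]
```

>>> {"fn": "carry_out", "kwargs": {"plan": [[0,0,0,-0.002,0,0,-1],[0,0,0,-0.004,0,0,-1],[0,0,0,-0.006,0,0,-1],[0,0,0,-0.008,0,0,-1],[0,0,0,-0.009,0,0,-1],[0,0,0,-0.01,0,0,-1],[0,0,0,-0.01,0,0,-1],[0,0,0,-0.01,0,0,-1]]}}

```text
time_s: 8.55
ee_pos: [0.6176, 0.187, 0.0054]
orientation: [0.0, -0.12, 0.993, 0.0]
force: [-0.3, 1.8, -2.7]
opening: 0.254
```

```bash
python3 -c "
from h import *
tf()"
```

```text
t 8.55 pose [0.6176, 0.187, 0.0054, -2.9008] tilt [0.0005 0.0001] F [-0.33  1.84 -2.75] op 0.254
F tool [-0.12  1.87  2.75] M tool [-0.272 -0.159  0.194]
```

>>> {"fn": "carry_out", "kwargs": {"plan": [[0,0,0,-0.001,0,0,-1],[0,0,0,-0.002,0,0,-1],[0,0,0,-0.003,0,0,-1],[0,0,0,-0.003,0,0,-1]]}}

```text
time_s: 8.88
ee_pos: [0.6205, 0.1877, 0.0053]
orientation: [0.0, -0.12, 0.993, 0.0]
force: [-1.9, 1.4, -3.1]
opening: 0.257
```

>>> {"fn": "carry_out", "kwargs": {"plan": [[0,0,0,-0.0005,0,0,-1],[0,0,0,-0.001,0,0,-1],[0,0,0,-0.001,0,0,-1]]}}

```text
time_s: 9.13
ee_pos: [0.6213, 0.1879, 0.0053]
orientation: [0.0, -0.12, 0.993, 0.0]
force: [-1.9, 1.2, -3.1]
opening: 0.256
```

>>> {"fn": "carry_out", "kwargs": {"plan": [[0,0,0,-0.0005,0,0,-1],[0,0,0,-0.001,0,0,-1],[0,0,0,-0.001,0,0,-1]]}}

```text
time_s: 9.38
ee_pos: [0.622, 0.1881, 0.0051]
orientation: [-0.0, -0.12, 0.993, -0.0]
force: [-5.3, 0.0, -2.4]
opening: 0.254
```

```bash
python3 -c "
from h import *
tf()"
```

```text
t 9.38 pose [0.622, 0.1881, 0.0051, -2.9008] tilt [-0.0008 -0.0002] F [-5.33  0.02 -2.43] op 0.254
F tool [5.17 1.29 2.43] M tool [-0.25   0.69   0.175]
```

>>> {"fn": "carry_out", "kwargs": {"plan": [[0,0,0,0,-0.0005,0,-1],[0,0,0,0,-0.001,0,-1],[0,0,0,0,-0.001,0,-1]]}}

```text
time_s: 9.63
ee_pos: [0.6222, 0.1877, 0.0052]
orientation: [-0.0, -0.12, 0.993, 0.001]
force: [-6.4, 4.6, -2.5]
opening: 0.254
```

```bash
python3 -c "
from h import *
tf(); im,cp=grab('wrist','w5.png'); import pickle; pickle.dump(cp,open('w5.pkl','wb'))
cv2.imwrite('pics/c5.png',cv2.resize(im[0:190,130:390,::-1],None,fx=3,fy=3,interpolation=cv2.INTER_CUBIC))"
```

```text
t 9.63 pose [0.6222, 0.1877, 0.0052, -2.901] tilt [-0.0007  0.0011] F [-6.39  4.61 -2.49] op 0.254
F tool [5.1  5.99 2.5 ] M tool [-1.09   0.584  0.463]
```

View pics/c5.png

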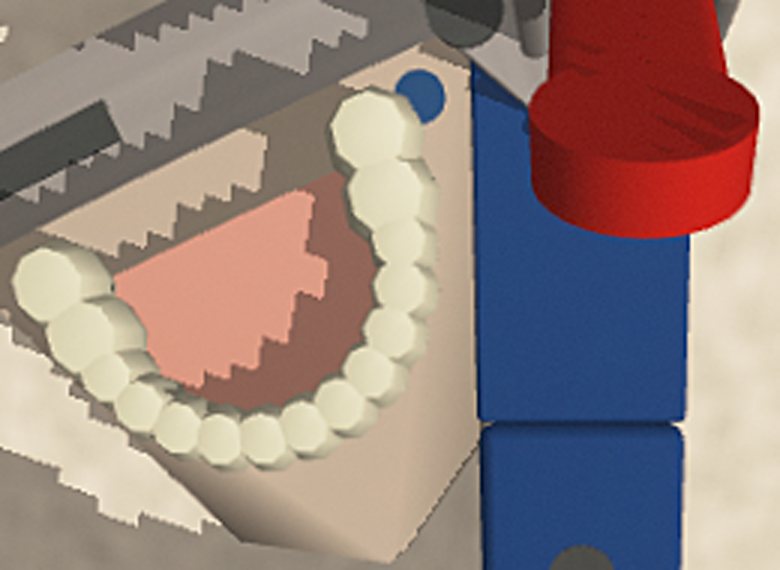

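>>> {"fn": "carry_out", "kwargs": {"plan": [[0,0,0,0,0,0.0005,-1],[0,0,0,0,0,0.0005,-1],[0,0,0,0,0,0.0005,-1],[0,0,0,0,0,0.0005,-0.4],[0,0,0,0,0,0.0005,-0.3],[0,0,0,0,0,0.0005,-0.2],[0,0,0,0,0,0.0005,-0.1],[0,0,0,0,0,0.0005,-0.1],[0,0,0,0,0,-0.01,-0.1],[0,0,0,0,0,-0.03,-0.1],[0,0,0,0,0,-0.07,-0.1],[0,0,0,0,0,-0.1,-0.1],[0,0,0,0.05,0.004,-0.1,-1],[0,0,0,0.085,0.004,-0.1,-1],[0,0,0,0.0926,0.004,-0.1,-1],[0,0,0,0.0926,0.004,-0.1,-1],[0,0,0,0.0926,0.004,-0.1,-1],[0,0,0,0.0926,0.004,-0.1,-1]]}}

```text
time_s: 11.18
ee_pos: [0.5326, 0.1692, 0.106]
orientation: [0.001, -0.12, 0.993, 0.0]
force: [0.2, 0.7, 0.3]
opening: -0.0
```

```bash
python3 -c "
from h import *
tf(); im,cp=grab('wrist','w6.png'); import pickle; pickle.dump(cp,open('w6.pkl','wb'))"
```

```text
t 11.18 pose [0.5326, 0.1692, 0.106, -2.9009] tilt [0.0011 0.0003] F [0.24 0.66 0.27] op -0.0
F tool [-0.39  0.59 -0.27] M tool [-0.022  0.027 -0.036]
```

View pics/w6.png

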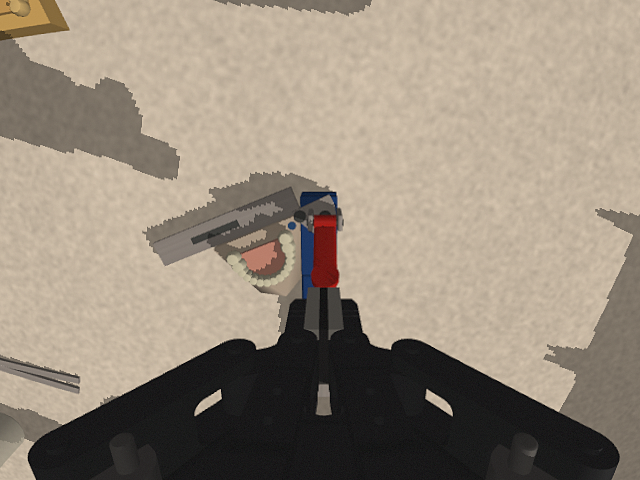

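>>> {"fn": "carry_out", "kwargs": {"plan": [[0,0,0,0,0,0.02,-1],[0,0,0,0,0,0.033,-1],[0,0,0,-0.001,0,0.036,-1],[0,0,0,-0.004,0,0.038,-1],[0,0,0,-0.0063,0,0.04,-1],[0,0,0,-0.009,0,0.043,-1],[0,0,0,-0.0111,0,0.046,-1],[0,0,0,-0.0125,0,0.0485,-1],[0,0,0,-0.0138,0,0.051,-1],[0,0,0,-0.0148,0,0.0535,-1],[0,0,0,-0.0156,0,0.056,-1],[0,0,0,-0.0162,0,0.058,-1],[0,0,0,-0.0166,0,0.06,-1],[0,0,0,-0.0166,0,0.06,-1]]}}

```text
time_s: 12.4
ee_pos: [0.5477, 0.1729, 0.0448]
orientation: [-0.0, -0.12, 0.993, -0.0]
force: [-0.4, -0.0, 0.0]
opening: 0.005
```

```bash
python3 -c "
from h import *
tf()"
```

```text
t 12.4 pose [0.5477, 0.1729, 0.0448, -2.9008] tilt [-0.0003 -0.0001] F [-0.43 -0.    0.04] op 0.005
F tool [ 0.42  0.1  -0.04] M tool [ 0.016  0.011 -0.008]
```

>>> {"fn": "carry_out", "kwargs": {"plan": [[0,0,0,0,0,0.001,-1],[0,0,0,0,0,0.002,-1],[0,0,0,0,0,0.002,-1]]}}

```text
time_s: 12.65
ee_pos: [0.5478, 0.173, 0.0432]
orientation: [0.0, -0.12, 0.993, 0.0]
force: [0.7, -0.7, -0.9]
opening: 0.003
```

>>> {"fn": "carry_out", "kwargs": {"plan": [[0,0,0,0,0,0.001,-1],[0,0,0,0,0,0.001,-1]]}}

```text
time_s: 12.82
ee_pos: [0.5478, 0.173, 0.0425]
orientation: [0.0, -0.12, 0.993, 0.0]
force: [0.7, -0.8, 1.7]
opening: -0.001
```

```bash
python3 -c "
from h import *
tf()"
```

```text
t 12.82 pose [0.5478, 0.173, 0.0425, -2.9008] tilt [0.0003 0.0001] F [ 0.71 -0.83  1.72] op -0.001
F tool [-0.49 -0.97 -1.72] M tool [ 0.102  0.046 -0.016]
```

>>> {"fn": "carry_out", "kwargs": {"plan": [[0,0,0,0,0,0.001,-1],[0,0,0,0,0,0.001,-1]]}}

```text
time_s: 12.98
ee_pos: [0.5479, 0.173, 0.0422]
orientation: [0.0, -0.12, 0.993, 0.0]
force: [-3.8, -0.9, 9.9]
opening: -0.0
```

>>> {"fn": "carry_out", "kwargs": {"plan": [[0,0,0,0,0,0.0005,-1],[0,0,0,0,0,0.001,-1],[0,0,0,0,0,0.001,-1]]}}

```text
time_s: 13.23
ee_pos: [0.548, 0.173, 0.0419]
orientation: [0.0, -0.12, 0.993, 0.0]
force: [-8.9, -2.7, 18.8]
opening: 0.004
```

```bash
python3 -c "
from h import *
tf()"
```

```text
t 13.23 pose [0.548, 0.173, 0.0419, -2.9008] tilt [0.0005 0.0002] F [-8.91 -2.71 18.82] op 0.004
F tool [  9.28  -0.51 -18.82] M tool [ 0.137  1.65  -0.023]
```

>>> {"fn": "carry_out", "kwargs": {"plan": [[0,0,0,0,0,-0.002,-1],[0,0,0,0,0,-0.02,-1],[0,0,0,-0.02,0,-0.05,-1],[0,0,0,-0.05,-0.004,-0.06,-1],[0,0,0,-0.076,-0.004,-0.06,-0.5],[0,0,0,-0.076,-0.004,-0.06,-0.1],[0,0,0,-0.076,-0.004,-0.06,-0.1],[0,0,0,-0.076,-0.004,-0.06,-0.1]]}}

```text
time_s: 13.9
ee_pos: [0.6219, 0.1871, 0.0995]
orientation: [-0.001, -0.12, 0.993, -0.0]
force: [1.2, -0.5, 0.6]
opening: 0.449
```

```bash
python3 -c "
from h import *
tf(); im,cp=grab('wrist','w7.png'); import pickle; pickle.dump(cp,open('w7.pkl','wb'))
cv2.imwrite('pics/c7.png',cv2.resize(im[60:330,120:440,::-1],None,fx=2.2,fy=2.2,interpolation=cv2.INTER_CUBIC))"
```

```text
t 13.9 pose [0.6219, 0.1871, 0.0995, -2.9007] tilt [-0.0014 -0.0004] F [ 1.17 -0.55  0.57] op 0.449
F tool [-1.01 -0.81 -0.57] M tool [ 0.006 -0.002  0.012]
```

View pics/c7.png

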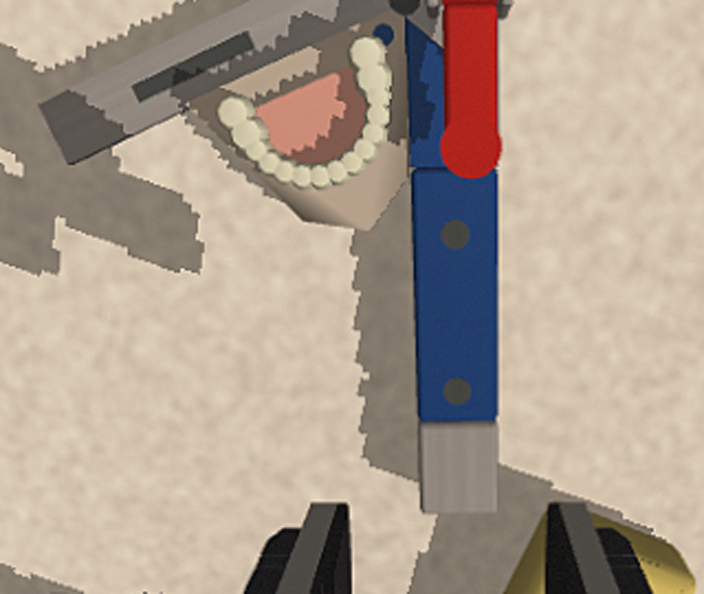

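```bash
python3 -c "
from h import *
import pickle
cp=pickle.load(open('w7.pkl','rb')); a=lambda u,v:(120+u/2.2,60+v/2.2); p=now()
P=cast(cp,[a(70,164),a(372,22),a(498,230),a(498,420),a(459,422)],[.012,.012,.02,.02,.02])[:,:2]
h=lambda d:np.arctan2(d[1],d[0])
print('blade',h(P[0]-P[1]),'stock',h(P[3]-P[2]),'angle',h(P[3]-P[2])-h(P[0]-P[1]))
c,s=np.cos(p[3]),np.sin(p[3]); Q=P-p[:2]; print(np.c_[Q@[c,s],Q@[s,-c]].round(4))"
```

```text
t 13.95 pose [0.6217, 0.187, 0.0997, -2.9008] tilt [-0.0011 -0.0002] F [ 0.05  0.6  -0.5 ] op 0.45
blade -0.936059901025159 stock 0.2577288036924853 angle 1.1937887047176443
[[ 0.0715 -0.1072]
 [ 0.1075 -0.0205]
 [ 0.0528  0.0136]
 [-0.0022  0.0145]
 [-0.0028  0.0031]]
```

>>> {"fn": "carry_out", "kwargs": {"plan": [[0,0,0,0,0,0.03,-0.1],[0,0,0,0,0,0.06,-0.1],[0,0,0,0,0,0.085,-0.1],[0,0,0,0,0,0.094,-0.1],[0,0,0,0,0,0.094,-0.1],[0,0,0,0,0,0.094,-0.3],[0,0,0,0,0,0.094,-0.4],[0,0,0,0,0,0.094,-0.5],[0,0,0,0,0,0.094,-1],[0,0,0,0,0,0.094,-1],[0,0,0,0,0,0.094,-1],[0,0,0,0,0,0.094,-1]], "force": 60}}

```text
time_s: 14.95
ee_pos: [0.6233, 0.1876, 0.0086]
orientation: [0.001, -0.12, 0.993, 0.0]
force: [-3.3, 1.0, 7.4]
opening: 0.26
```

```bash
python3 -c "
from h import *
import pickle
tf(); cp=pickle.load(open('top.pkl','rb'))
P=cast(cp,[(455,284.4),(452.4,265),(491,278)],.097); print(P.round(4), np.arctan2(*(P[1]-P[0])[[1,0]]))
T=cast(cp,[(428,220),(488,219),(440,328),(505,325)],.08); print('table',T.round(3).tolist())"
```

```text
t 14.95 pose [0.6233, 0.1876, 0.0086, -2.9009] tilt [0.0024 0.0008] F [-3.25  0.97  7.4 ] op 0.26
F tool [ 2.91  1.72 -7.41] M tool [-0.203  0.529  0.247]
[[ 0.5153 -0.2227  0.097 ]
 [ 0.5598 -0.218   0.097 ]
 [ 0.5304 -0.3061  0.097 ]] 0.10578111733549976
table [[0.668, -0.167, 0.08], [0.672, -0.31, 0.08], [0.417, -0.19, 0.08], [0.424, -0.34, 0.08]]
```

>>> {"fn": "carry_out", "kwargs": {"plan": [[0,0,0,0.001,0.001,-0.001,-1],[0,0,0,0.005,0.005,-0.001,-1],[0,0,0,0.012,0.012,-0.002,-1],[0,0,0,0.02,0.02,-0.01,-1],[0,0,0,0.02,0.02,-0.04,-1],[0,0,0,0.02,0.02,-0.08,-1],[0,0,0,0.02,0.02,-0.12,-1],[0,0,0,0.02,0.02,-0.16,-1],[0,0,0,0.02,0.02,-0.19,-1],[0,0,0,0.02,0.02,-0.19,-1]], "force": 80}}

```text
time_s: 15.78
ee_pos: [0.5991, 0.203, 0.2046]
orientation: [0.005, -0.12, 0.993, 0.001]
force: [0.8, -0.0, -2.2]
opening: 0.255
```

```bash
python3 -c "
from h import *
p=tf(); print(row(p,(.5614,-.1558,.2,.1+np.pi)))"
```

```text
t 15.78 pose [0.5991, 0.203, 0.2046, -2.9003] tilt [0.0088 0.0028] F [ 0.77 -0.01 -2.21] op 0.255
F tool [-0.73 -0.19  2.22] M tool [ 0.015 -0.184  0.003]
[0.0225, 0.1223, -0.3394, 0.0046]
```

>>> {"fn": "carry_out", "kwargs": {"plan": [[0,0,0.003,0.01,-0.03,0,-1],[0,0,0.006,0.025,-0.07,0,-1],[0,0,0.01,0.04,-0.11,0,-1],[0,0,0.0125,0.055,-0.15,0,-1],[0,0,0.015,0.07,-0.19,0,-1],[0,0,0.018,0.085,-0.23,0,-1],[0,0,0.02,0.1,-0.27,0,-1],[0,0,0.022,0.11,-0.31,0,-1],[0,0,0.0225,0.122,-0.33,0,-1],[0,0,0.0225,0.122,-0.339,0,-1],[0,0,0.0225,0.122,-0.339,0,-1],[0,0,0.0225,0.122,-0.339,0,-1]]}}

```text
time_s: 16.78
ee_pos: [0.5602, -0.1559, 0.1958]
orientation: [-0.0, -0.049, 0.999, 0.0]
force: [-0.9, 1.0, -3.4]
opening: 0.259
```

Run:
```python
from h import *
import pickle
p=tf(); im,cp=grab('wrist','w8.png'); pickle.dump(cp,open('w8.pkl','wb'))
u=proj(cp,[(.5153,-.2227,.097),(.56,-.218,.097),(.53,-.306,.097)]); print(u.round())
hsv=cv2.cvtColor(im,cv2.COLOR_RGB2HSV); m=cv2.inRange(hsv,(10,120,80),(30,255,255)); n,l,s,c=cv2.connectedComponentsWithStats(m)
for i in range(1,n):
    if s[i,4]>80:
        pts=np.argwhere(l==i)[:,::-1].astype(np.float32); r=cv2.minAreaRect(pts); print(s[i].tolist(),[np.round(x,1) for x in r],cast(cp,cv2.boxPoints(r),.096).round(4).tolist())
x0,y0=np.clip(u.min(0).astype(int)-40,0,400); print(x0,y0)
cv2.imwrite('pics/c8.png',cv2.resize(im[y0:y0+180,x0:x0+240,::-1],None,fx=3.3,fy=3.3,interpolation=cv2.INTER_CUBIC))
```

```text
t 16.78 pose [0.5602, -0.1559, 0.1958, -3.0428] tilt [-0.0008  0.0008] F [-0.94  0.95 -3.42] op 0.259
F tool [0.84 1.04 3.43] M tool [-0.015 -0.182 -0.003]
[[229. 165.]
 [234. 230.]
 [108. 176.]]
[415, 31, 78, 69, 2470] [array([448.5,  62.6]), array([62.2, 78.3]), np.float64(80.4)] [[0.4279, -0.1189, 0.096], [0.4143, -0.0723, 0.096], [0.4492, -0.0588, 0.096], [0.463, -0.1071, 0.096]]
[108, 161, 136, 73, 2921] [array([182.6, 182.3]), array([144. ,  66.1]), np.float64(19.8)] [[0.5394, -0.3103, 0.096], [0.4966, -0.2923, 0.096], [0.5207, -0.2012, 0.096], [0.5654, -0.2147, 0.096]]
[625, 345, 15, 41, 343] [array([632., 365.]), array([40., 14.]), np.float64(90.0)] [[0.6273, 0.1014, 0.096], [0.6267, 0.1151, 0.096], [0.6667, 0.1329, 0.096], [0.6669, 0.1182, 0.096]]
67 124
```

View pics/c8.png

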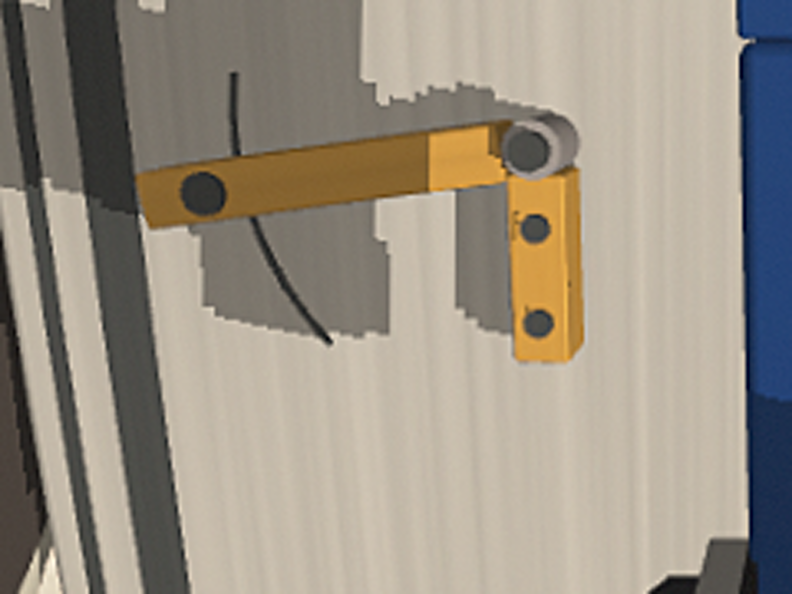

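Run:
```python
from h import *
import pickle
cp=pickle.load(open('w8.pkl','rb')); a=lambda u,v:(67+u/3.3,124+v/3.3); p=now()
P=cast(cp,[a(528,147),a(535,229),a(538,323),a(509,180),a(515,360),a(571,360),a(585,345),a(579,175)],[.098]+[.096]*5+[.08]*2)[:,:2]
h=lambda i,j:np.arctan2(*(P[j]-P[i])[::-1]).round(4)
print(P.round(4).tolist()); print('screws',h(1,2),'left',h(3,4),'pin-screw',h(0,2),'rightbot',h(7,6),'w',np.linalg.norm(P[4]-P[5]))
th=np.mean([h(1,2),h(3,4),h(0,2)]); print(th)
# guide arm edge lower: (430,190)-(215? ) 
# grip check, boundary etc
hsv=cv2.cvtColor(cv2.imread('pics/w8.png'),cv2.COLOR_BGR2HSV); m=cv2.inRange(hsv[250:,270:370],(105,120,40),(130,255,255)); r=np.argwhere(m); print('blue bottom row',250+r[:,0].max(),'cols',270+r[r[:,0]<20][:,1].min(),270+r[r[:,0]<20][:,1].max())
```

```text
t 16.83 pose [0.5604, -0.1554, 0.1959, -3.0417] tilt [-0.0006  0.0006] F [ 0.28  0.39 -3.04] op 0.251
[[0.5179, -0.2239], [0.5347, -0.2225], [0.5545, -0.2213], [0.5251, -0.2281], [0.563, -0.226], [0.5619, -0.2142], [0.563, -0.2145], [0.5251, -0.2172]]
screws 0.058 left 0.0539 pin-screw 0.0694 rightbot 0.0724 w 0.011944207931544368
0.06043333333333334
blue bottom row 319 cols 294 353
```

Run:
```python
from h import *
import pickle
cp=pickle.load(open('w8.pkl','rb')); a=lambda u,v:(67+u/3.3,124+v/3.3); p=now()
P=cast(cp,[a(117,0),a(190,594),a(62,0),a(135,594)],.08)[:,:2]
print([np.arctan2(*(P[j]-P[i])[::-1]).round(4) for i,j in ((0,1),(2,3))],P.round(4).tolist())
t=pickle.load(open('top.pkl','rb')); P=cast(t,[(428,220),(440,328)],.08); print(np.arctan2(*(P[0]-P[1])[[1,0]]))
c,s=np.cos(p[3]),np.sin(p[3])
for k in (.0115,.0152):
    Q=cast(cp,[(323,319.5),(294,260),(353,260),(288,141)],p[2]+k)[:,:2]-p[:2]; print(k,np.c_[Q@[c,s],Q@[s,-c]].round(4).tolist())
# dark table-edge line fit in wrist image
im=cv2.cvtColor(cv2.imread('pics/w8.png'),cv2.COLOR_BGR2GRAY)
L=cv2.createLineSegmentDetector().detect(im)[0].reshape(-1,4); 
for q in L:
    if np.hypot(q[2]-q[0],q[3]-q[1])>40 and q[[0,2]].max()<420:
        W=cast(cp,[q[:2],q[2:]],.08)[:,:2]; d=W[1]-W[0]; d*=np.sign(d[0]); print(q.round().tolist(),np.arctan2(d[1],d[0]).round(4))
```

```text
t 16.83 pose [0.5604, -0.1554, 0.1959, -3.0417] tilt [-0.0006  0.0006] F [ 0.28  0.39 -3.04] op 0.251
[np.float64(0.0592), np.float64(0.0467)] [[0.4964, -0.3182], [0.6356, -0.31], [0.4972, -0.3307], [0.6373, -0.3242]]
0.08813765030582539
0.0115 [[-0.0004, -0.0009], [0.0253, -0.012], [0.0252, 0.0106], [0.0695, -0.013]]
0.0152 [[0.0017, -0.0009], [0.0266, -0.0117], [0.0266, 0.0103], [0.0696, -0.0127]]
[56.0, 425.0, 190.0, 340.0] -0.8779
[163.0, 478.0, 217.0, 437.0] -0.7174
[354.0, 382.0, 349.0, 333.0] 0.2174
[290.0, 133.0, 288.0, 19.0] 0.0924
[8.0, 455.0, 56.0, 425.0] -0.8738
[221.0, 421.0, 159.0, 479.0] -0.6398
[293.0, 286.0, 290.0, 141.0] 0.0944
[360.0, 21.0, 358.0, 104.0] 0.0938
[286.0, 328.0, 294.0, 286.0] -0.0963
[357.0, 141.0, 353.0, 286.0] 0.0937
[172.0, 350.0, 106.0, 346.0] -1.5097
[287.0, 18.0, 172.0, 71.0] -1.0945
[100.0, 344.0, 73.0, 182.0] 0.0625
[108.0, 189.0, 130.0, 346.0] 0.0633
[76.0, 251.0, 86.0, 302.0] 0.0931
[100.0, 107.0, 108.0, 187.0] 0.0636
[57.0, 128.0, 76.0, 251.0] 0.069
[57.0, 333.0, 21.0, 372.0] -0.7366
[79.0, 178.0, 106.0, 345.0] 0.0623
[116.0, 345.0, 92.0, 1
[... 247 characters left out ...]
585
[176.0, 44.0, 95.0, 85.0] -1.0947
[74.0, 179.0, 67.0, 124.0] 0.0637
[105.0, 99.0, 282.0, 15.0] -1.0951
[89.0, 72.0, 170.0, 31.0] -1.0936
[227.0, 41.0, 229.0, 1.0] -0.0122
[177.0, 102.0, 176.0, 147.0] -0.0199
[354.0, 289.0, 361.0, 338.0] 0.2691
[348.0, 320.0, 298.0, 319.0] -1.4913
[242.0, 176.0, 243.0, 227.0] 0.0633
[239.0, 231.0, 237.0, 179.0] 0.0605
[80.0, 300.0, 61.0, 338.0] -0.5246
[142.0, 170.0, 221.0, 159.0] -1.355
[66.0, 121.0, 106.0, 100.0] -1.0881
[66.0, 221.0, 60.0, 173.0] 0.019
[74.0, 272.0, 68.0, 223.0] 0.021
[50.0, 64.0, 47.0, 21.0] 0.0491
[318.0, 1.0, 318.0, 98.0] 0.0892
[314.0, 101.0, 313.0, 47.0] 0.0967
[294.0, 141.0, 295.0, 241.0] 0.0932
[169.0, 72.0, 117.0, 98.0] -1.0969
```

```bash
python3 -c "
from h import *
p=now(); print(row(p,(.5813,-.1885,.11,.0695+np.pi)))"
```

```text
t 16.83 pose [0.5604, -0.1554, 0.1959, -3.0417] tilt [-0.0006  0.0006] F [ 0.28  0.39 -3.04] op 0.251
[0.0048, -0.0175, -0.0351, 0.0859]
```

>>> {"fn": "carry_out", "kwargs": {"plan": [[0,0,0.002,-0.008,-0.015,0,-1],[0,0,0.0048,-0.0175,-0.0351,0,-1],[0,0,0.0048,-0.0175,-0.0351,0.02,-1],[0,0,0.0048,-0.0175,-0.0351,0.045,-1],[0,0,0.0048,-0.0175,-0.0351,0.07,-1],[0,0,0.0048,-0.0175,-0.0351,0.086,-1],[0,0,0.0048,-0.0175,-0.0351,0.094,-1],[0,0,0.0048,-0.0175,-0.0351,0.1,-1],[0,0,0.0048,-0.0175,-0.0351,0.1,-1]]}}

```text
time_s: 17.58
ee_pos: [0.5815, -0.1887, 0.0957]
orientation: [-0.0, -0.035, 0.999, 0.0]
force: [0.2, 0.4, -3.9]
opening: 0.25
```

```bash
python3 -c "
from h import *
tf()"
```

```text
t 17.58 pose [0.5815, -0.1887, 0.0957, -3.0712] tilt [-0.0008  0.0004] F [ 0.15  0.38 -3.9 ] op 0.25
F tool [-0.18  0.37  3.9 ] M tool [-0.007 -0.171 -0.022]
```

>>> {"fn": "carry_out", "kwargs": {"plan": [[0,0,0,0,0,0.001,-1],[0,0,0,0,0,0.003,-1],[0,0,0,0,0,0.003,-1]]}}

```text
time_s: 17.83
ee_pos: [0.5819, -0.1896, 0.094]
orientation: [0.0, -0.035, 0.999, -0.0]
force: [-0.2, 0.4, -3.7]
opening: 0.254
```

>>> {"fn": "carry_out", "kwargs": {"plan": [[0,0,0,0,0,0.001,-1],[0,0,0,0,0,0.002,-1],[0,0,0,0,0,0.002,-1]]}}

```text
time_s: 18.08
ee_pos: [0.5815, -0.1897, 0.0913]
orientation: [0.0, -0.035, 0.999, 0.0]
force: [0.5, 0.6, -3.4]
opening: 0.254
```

```bash
python3 -c "
from h import *
tf()"
```

```text
t 18.08 pose [0.5815, -0.1897, 0.0913, -3.0724] tilt [0. 0.] F [ 0.53  0.56 -3.38] op 0.254
F tool [-0.57  0.52  3.38] M tool [-0.032 -0.179  0.016]
```

>>> {"fn": "carry_out", "kwargs": {"plan": [[0,0,0,0,0,0.001,-1],[0,0,0,0,0,0.002,-1],[0,0,0,0,0,0.002,-1]]}}

```text
time_s: 18.33
ee_pos: [0.5815, -0.1897, 0.0891]
orientation: [-0.0, -0.035, 0.999, 0.0]
force: [-0.2, -0.4, -2.5]
opening: 0.255
```

>>> {"fn": "carry_out", "kwargs": {"plan": [[0,0,0,0,0,0.001,-1],[0,0,0,0,0,0.001,-1]]}}

```text
time_s: 18.5
ee_pos: [0.5816, -0.1897, 0.0888]
orientation: [0.0, -0.035, 0.999, -0.0]
force: [-2.1, 1.5, 2.3]
opening: 0.254
```

```bash
python3 -c "
from h import *
tf()"
```

```text
t 18.5 pose [0.5816, -0.1897, 0.0888, -3.0723] tilt [ 0.0002 -0.0001] F [-2.06  1.49  2.25] op 0.254
F tool [ 1.96  1.63 -2.25] M tool [-0.162  0.359  0.025]
```

>>> {"fn": "carry_out", "kwargs": {"plan": [[0,0,0,0,0,-0.001,-1],[0,0,0,0,-0.003,-0.001,-1],[0,0,0,0,-0.006,-0.001,-1],[0,0,0,0,-0.009,-0.001,-1],[0,0,0,0,-0.009,-0.001,-1]]}}

```text
time_s: 18.92
ee_pos: [0.5822, -0.1993, 0.0892]
orientation: [-0.0, -0.034, 0.999, -0.0]
force: [0.8, -0.3, -2.6]
opening: 0.254
```

>>> {"fn": "carry_out", "kwargs": {"plan": [[0,0,0,0,-0.0005,0,-1],[0,0,0,0,-0.001,0,-1],[0,0,0,0,-0.001,0,-1]]}}

```text
time_s: 19.17
ee_pos: [0.5822, -0.1997, 0.0892]
orientation: [-0.0, -0.035, 0.999, 0.0]
force: [0.7, -0.2, -3.8]
opening: 0.254
```

>>> {"fn": "carry_out", "kwargs": {"plan": [[0,0,0,0,-0.0005,0,-1],[0,0,0,0,-0.001,0,-1],[0,0,0,0,-0.001,0,-1]]}}

```text
time_s: 19.42
ee_pos: [0.5824, -0.2007, 0.0893]
orientation: [0.0, -0.035, 0.999, -0.0]
force: [-1.2, 0.8, -3.8]
opening: 0.249
```

```bash
python3 -c "
from h import *
tf()"
```

```text
t 19.42 pose [0.5824, -0.2007, 0.0893, -3.0723] tilt [ 0.0001 -0.0001] F [-1.19  0.82 -3.82] op 0.249
F tool [1.13 0.9  3.82] M tool [-0.042 -0.125 -0.025]
```

>>> {"fn": "carry_out", "kwargs": {"plan": [[0,0,0,0,-0.0005,0,-1],[0,0,0,0,-0.001,0,-1],[0,0,0,0,-0.001,0,-1]]}}

```text
time_s: 19.67
ee_pos: [0.5824, -0.2015, 0.0893]
orientation: [-0.0, -0.035, 0.999, 0.0]
force: [0.9, 1.8, -3.3]
opening: 0.254
```

>>> {"fn": "carry_out", "kwargs": {"plan": [[0,0,0,0,-0.0005,0,-1],[0,0,0,0,-0.001,0,-1],[0,0,0,0,-0.001,0,-1]]}}

```text
time_s: 19.92
ee_pos: [0.5825, -0.2017, 0.0893]
orientation: [-0.0, -0.035, 0.999, 0.001]
force: [-0.1, 8.9, -2.3]
opening: 0.253
```

```bash
python3 -c "
from h import *
tf()"
```

```text
t 19.92 pose [0.5825, -0.2017, 0.0893, -3.0722] tilt [-0.0002  0.0019] F [-0.07  8.91 -2.29] op 0.253
F tool [-0.54  8.89  2.31] M tool [-1.534 -0.135  0.29 ]
```

>>> {"fn": "carry_out", "kwargs": {"plan": [[0,0,0,-0.002,0.001,0,-1],[0,0,0,-0.007,0.001,0,-1],[0,0,0,-0.012,0.001,0,-1],[0,0,0,-0.017,0.001,0,-1],[0,0,0,-0.022,0.001,0,-1],[0,0,0,-0.027,0.001,0,-1],[0,0,0,-0.032,0.001,0,-1],[0,0,0,-0.034,0.001,0,-1],[0,0,0,-0.034,0.001,0,-1]]}}

```text
time_s: 20.67
ee_pos: [0.6169, -0.1993, 0.0893]
orientation: [0.0, -0.035, 0.999, -0.0]
force: [0.3, 1.1, -3.8]
opening: 0.255
```

```bash
python3 -c "
from h import *
tf()"
```

```text
t 20.67 pose [0.6169, -0.1993, 0.0893, -3.0721] tilt [ 0.0004 -0.    ] F [ 0.3   1.15 -3.78] op 0.255
F tool [-0.38  1.12  3.78] M tool [-0.207 -0.324  0.074]
```

>>> {"fn": "carry_out", "kwargs": {"plan": [[0,0,0,-0.001,0,0,-1],[0,0,0,-0.002,0,0,-1],[0,0,0,-0.003,0,0,-1],[0,0,0,-0.003,0,0,-1]]}}

```text
time_s: 21.0
ee_pos: [0.6194, -0.1991, 0.0894]
orientation: [0.0, -0.035, 0.999, -0.0]
force: [-1.3, -0.6, -4.1]
opening: 0.254
```

>>> {"fn": "carry_out", "kwargs": {"plan": [[0,0,0,-0.0005,0,0,-1],[0,0,0,-0.001,0,0,-1],[0,0,0,-0.001,0,0,-1]]}}

```text
time_s: 21.25
ee_pos: [0.6204, -0.199, 0.0893]
orientation: [0.0, -0.035, 0.999, -0.0]
force: [-0.8, -0.0, -2.8]
opening: 0.254
```

>>> {"fn": "carry_out", "kwargs": {"plan": [[0,0,0,-0.0005,0,0,-1],[0,0,0,-0.001,0,0,-1],[0,0,0,-0.001,0,0,-1]]}}

```text
time_s: 21.5
ee_pos: [0.6213, -0.1989, 0.0892]
orientation: [-0.0, -0.035, 0.999, 0.0]
force: [-1.7, 0.7, -3.1]
opening: 0.255
```

```bash
python3 -c "
from h import *
tf()"
```

```text
t 21.5 pose [0.6213, -0.1989, 0.0892, -3.0723] tilt [-0.0003  0.    ] F [-1.74  0.72 -3.12] op 0.255
F tool [1.68 0.84 3.12] M tool [0.008 0.245 0.04 ]
```

>>> {"fn": "carry_out", "kwargs": {"plan": [[0,0,0,-0.0005,0,0,-1],[0,0,0,-0.001,0,0,-1],[0,0,0,-0.001,0,0,-1]]}}

```text
time_s: 21.75
ee_pos: [0.6216, -0.199, 0.0889]
orientation: [-0.001, -0.035, 0.999, 0.0]
force: [-7.2, -1.4, -3.3]
opening: 0.257
```

>>> {"fn": "carry_out", "kwargs": {"plan": [[0,0,0,-0.0005,0,0,-1],[0,0,0,-0.001,0,0,-1],[0,0,0,-0.001,0,0,-1]]}}

```text
time_s: 22.0
ee_pos: [0.6219, -0.199, 0.0888]
orientation: [-0.002, -0.034, 0.999, 0.0]
force: [-13.7, -1.1, -0.0]
opening: 0.257
```

```bash
python3 -c "
from h import *
tf()"
```

```text
t 22.0 pose [0.6219, -0.199, 0.0888, -3.0727] tilt [-0.0037  0.    ] F [-13.67  -1.11  -0.04] op 0.257
F tool [13.72 -0.17  0.09] M tool [0.006 2.285 0.248]
```

>>> {"fn": "carry_out", "kwargs": {"plan": [[0,0,0,0.0008,-0.0005,0,-1],[0,0,0,0.0008,-0.001,0.0003,-1],[0,0,0,0.0008,-0.0012,0.0005,-1],[0,0,0,0.0008,-0.0012,0.0005,-1]]}}

```text
time_s: 22.33
ee_pos: [0.6218, -0.1994, 0.0888]
orientation: [-0.001, -0.035, 0.999, 0.001]
force: [-10.6, 6.1, 2.0]
opening: 0.253
```

Run:
```python
from h import *
import pickle
p=tf(); im,cp=grab('wrist','w9.png'); pickle.dump(cp,open('w9.pkl','wb'))
g=cv2.cvtColor(im,cv2.COLOR_RGB2GRAY); L=cv2.createLineSegmentDetector().detect(g)[0].reshape(-1,4)
for q in L:
    if np.hypot(q[2]-q[0],q[3]-q[1])>40 and q[[0,2]].max()<420 and q[[1,3]].max()<300:
        W=cast(cp,[q[:2],q[2:]],.094)[:,:2]; d=W[1]-W[0]; d*=np.sign(d[0]); print(q.round().tolist(),np.arctan2(d[1],d[0]).round(4))
```

```text
t 22.33 pose [0.6218, -0.1994, 0.0888, -3.0725] tilt [-0.0022  0.0015] F [-10.62   6.07   1.98] op 0.253
F tool [10.18  6.79 -1.95] M tool [-1.135  1.677  0.32 ]
[-1.0, 41.0, 12.0, 130.0] 0.0635
[59.0, 131.0, 66.0, 176.0] 0.0658
[43.0, 1.0, 49.0, 58.0] 0.0632
[24.0, 75.0, 15.0, 1.0] 0.0645
[359.0, 141.0, 353.0, 286.0] 0.057
[34.0, 143.0, 25.0, 83.0] 0.0649
[12.0, 130.0, 42.0, 276.0] 0.0632
[129.0, 127.0, 159.0, 167.0] 0.6572
[291.0, 136.0, 290.0, 52.0] 0.0581
[155.0, 169.0, 126.0, 130.0] 0.6497
[26.0, 81.0, 45.0, 124.0] 0.4001
[363.0, 21.0, 361.0, 84.0] 0.0605
[66.0, 175.0, 85.0, 278.0] 0.064
[99.0, 41.0, 26.0, 79.0] -1.1469
[294.0, 286.0, 291.0, 137.0] 0.0596
[183.0, -0.0, 100.0, 40.0] -1.1442
[127.0, 197.0, 171.0, 204.0] 1.4542
[-0.0, 185.0, 21.0, 279.0] 0.0645
[185.0, 198.0, 230.0, 206.0] 1.4489
[88.0, 66.0, 171.0, 26.0] -1.1471
[68.0, 177.0, 117.0, 186.0] 1.4544
[250.0, 218.0, 251.0, 169.0] -0.0117
[33.0, 278.0, 2.0, 127.0] 0.0632
[177.0, 40.0, 95.0, 79.0] -1.1475
[173.0, 292.0, 129.0, 284.0] 1.4513
[45.0, 203.0, 35.0, 147.0] 0.0623
[202.0, 94.0, 130.0, 127.0] -1.136
[237.0, 31.0, 91.0, 100.0] -1.1386
[79.0, 142.0, 219.0, 77.0] -1.137
[257.0, 71.0, 208.0, 92.0] -1.1304
[409.0, 1.0, 402.0, 136.0] 0.063
[300.0, 38.0, 297.0, 91.0] -0.0022
[259.0, 126.0, 257.0, 73.0] 0.0584
[295.0, 139.0, 296.0, 246.0] 0.0629
[321.0, 1.0, 320.0, 99.0] 0.0523
[316.0, 101.0, 316.0, 47.0] 0.0569
```

>>> {"fn": "carry_out", "kwargs": {"plan": [[0,0,0,0.0005,0.0003,0,-1],[0,0,0,0.0008,0.0005,0,-1],[0,0,0,0.0008,0.0005,0,-0.45],[0,0,0,0.0008,0.0005,0,-0.35],[0,0,0,0.0008,0.0005,0,-0.2],[0,0,0,0.0008,0.0005,0,-0.1],[0,0,0,0.0008,0.0005,0,-0.1],[0,0,0,0.0008,0.0005,-0.01,-0.1],[0,0,0,0.0008,0.0005,-0.03,-0.1],[0,0,0,0.0008,0.0005,-0.06,-0.1],[0,0,0,0.0008,0.0005,-0.1,-0.1],[0,0,0,-0.03,0.0005,-0.14,-0.1],[0,0,0,-0.03,-0.04,-0.15,-0.1],[0,0,0,-0.03,-0.04,-0.15,-0.1],[0,0,0,-0.03,-0.04,-0.15,-0.1],[0,0,0,-0.03,-0.04,-0.15,-0.1],[0,0,0,-0.03,-0.04,-0.15,-0.1]]}}

```text
time_s: 23.8
ee_pos: [0.6549, -0.2372, 0.2383]
orientation: [-0.0, -0.035, 0.999, 0.0]
force: [0.5, 0.3, -0.5]
opening: 0.45
```

Run:
```python
from h import *
import pickle
p=tf(); im,cp=grab('wrist','w10.png'); pickle.dump(cp,open('w10.pkl','wb'))
g=cv2.cvtColor(im,cv2.COLOR_RGB2GRAY); L=cv2.createLineSegmentDetector().detect(g)[0].reshape(-1,4)
for q in L:
    if np.hypot(q[2]-q[0],q[3]-q[1])>28 and q[[1,3]].max()<350:
        W=cast(cp,[q[:2],q[2:]],.094)[:,:2]; d=W[1]-W[0]; d*=np.sign(d[0]); h=np.arctan2(d[1],d[0]); 
        if -1.25<h<-1.0 or 0<h<.12: print(q.round().tolist(),W.round(3).tolist(),h.round(4))
cv2.imwrite('pics/c10.png',im[:,:,::-1])
```

```text
t 23.8 pose [0.6549, -0.2372, 0.2383, -3.0721] tilt [-0.0009  0.0005] F [ 0.52  0.26 -0.49] op 0.45
F tool [-0.53  0.22  0.49] M tool [0.041 0.024 0.015]
[367.0, 328.0, 368.0, 291.0] [[0.749, -0.192], [0.712, -0.194]] 0.0761
[278.0, 289.0, 279.0, 318.0] [[0.717, -0.273], [0.744, -0.271]] 0.0697
[199.0, 1.0, 215.0, 237.0] [[0.497, -0.337], [0.673, -0.326]] 0.0629
[232.0, 89.0, 240.0, 237.0] [[0.557, -0.312], [0.671, -0.305]] 0.0636
[395.0, 89.0, 390.0, 187.0] [[0.549, -0.191], [0.622, -0.187]] 0.0597
[229.0, 1.0, 231.0, 52.0] [[0.496, -0.316], [0.531, -0.314]] 0.0634
[210.0, 237.0, 194.0, 1.0] [[0.673, -0.33], [0.497, -0.341]] 0.0631
[401.0, 36.0, 400.0, 82.0] [[0.511, -0.191], [0.543, -0.188]] 0.0966
[222.0, 174.0, 217.0, 87.0] [[0.621, -0.32], [0.556, -0.324]] 0.0639
[215.0, 57.0, 213.0, 1.0] [[0.535, -0.325], [0.496, -0.328]] 0.0645
[184.0, 11.0, 196.0, 171.0] [[0.504, -0.348], [0.619, -0.341]] 0.0628
[381.0, 46.0, 381.0, 13.0] [[0.519, -0.205], [0.497, -0.207]] 0.1084
[227.0, 237.0, 222.0, 175.0] [[0.672, -0.316], [0.621, -0.32]] 0.0644
[259.0, 44.0, 222.0, 60.0] [[0.524, -0.293],
[... 927 characters left out ...]
.0716
[150.0, 257.0, 121.0, 271.0] [[0.695, -0.383], [0.709, -0.41]] -1.0747
[344.0, 106.0, 345.0, 61.0] [[0.563, -0.228], [0.532, -0.23]] 0.0585
[186.0, 178.0, 182.0, 113.0] [[0.625, -0.349], [0.576, -0.351]] 0.0461
[180.0, 112.0, 179.0, 81.0] [[0.575, -0.352], [0.553, -0.353]] 0.0346
[176.0, 54.0, 175.0, 17.0] [[0.534, -0.354], [0.508, -0.355]] 0.04
[384.0, 28.0, 382.0, 69.0] [[0.507, -0.203], [0.535, -0.202]] 0.0526
[364.0, 91.0, 361.0, 186.0] [[0.551, -0.214], [0.622, -0.21]] 0.0555
[60.0, 171.0, 88.0, 161.0] [[0.625, -0.455], [0.616, -0.429]] -1.2311
[419.0, 16.0, 416.0, 74.0] [[0.497, -0.179], [0.537, -0.177]] 0.0619
[409.0, 186.0, 406.0, 224.0] [[0.62, -0.172], [0.651, -0.169]] 0.0701
```

Run:
```python
from h import *
import pickle
cp=pickle.load(open('w10.pkl','rb')); hsv=cv2.cvtColor(cv2.imread('pics/w10.png'),cv2.COLOR_BGR2HSV)
m=cv2.inRange(hsv,(0,150,80),(6,255,255)); r=np.argwhere(m)[:,::-1]; r=r[(r[:,1]<150)&(r[:,0]>330)&(r[:,0]<440)]
B=cast(cp,cv2.boxPoints(cv2.minAreaRect(r.astype(np.float32))),.122); print('lever box',B.round(3).tolist())
P=cast(cp,[(364,91),(361,186),(344,106),(345,61)],[.1,.1,.096,.096])[:,:2]; e=np.array([np.cos(.0635),np.sin(.0635)]); n=np.array([-e[1],e[0]]); print('offsets stock inner, bar far edge',(P@n).round(4))
print(robot.hand_in()); now()
```

```text
lever box [[0.553, -0.207, 0.122], [0.505, -0.21, 0.122], [0.504, -0.196, 0.122], [0.553, -0.193, 0.122]]
offsets stock inner, bar far edge [-0.2493 -0.2493 -0.2635 -0.2633]
the job is handed in; nothing more can be done
None
the job is handed in; nothing more can be done
```

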